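# Zero the burrs of a grain mill through its slot and back off two clicks

### The job

Set the grain mill's grind: take the flat key from its socket on top of the motor, put the blade into the narrow slot in the neck and push the star wheel inside away from you, one tooth at a stroke, until you feel the burrs touch. Do not force the wheel once they touch; then back it off towards you by exactly two clicks. Put the key back upright and fully home in its socket, let go, and leave the mug standing under the spout.

Things in the scene. Friction and masses are not known exactly. Their poses are not given: they have to be found in the camera images.
- mill: Grey bench grain mill, fixed, 215 mm long (y), 118 mm deep (x), 180 mm high. Origin on the worktop midway between slot and socket; z up, x away from the robot (turned up to 0.35 rad either way). At +y the bright drum with its bolted cover and low feed throat (rim 24 mm above the deck, from 20 mm beyond the slot), at -y the ribbed motor. The flat top deck is at 154 mm.
- slot (a point): Middle of the narrow slot in the deck over the neck, at the deck's upper face, mill frame (0, 33, 154) mm; axes as the mill's. Slot 28 mm along x by 12 mm along y, through a 4 mm deck. Its length lets a blade push one tooth at a stroke, not two.
- axle (a point): Axis of the steel star wheel below the slot, mill frame (0, 33, 115) mm; the wheel turns about mill y. Ten teeth 36 degrees apart, 4 mm thick, 10 mm wide, tip radius 32 mm, root radius 19 mm. A ball detent stops it at every tooth: a click takes about 3 N at the blade. Pushing its top to mill +x closes the burrs, to -x opens them.
- tooth_rest (a point): Tip of the tooth that, at rest, always stands upright under the middle of the slot, 7 mm below the deck's upper face. A blade enters freely 8 to 9 mm to its -x or +x side, tip 17 mm below the deck's face (18 at most). Pushed from there across the middle to 5 to 8 mm beyond, the wheel clicks on by one tooth. To push the other way lift the blade and enter on the tooth's other side.
- socket (a point): Middle of the key socket's mouth on top of the motor block, mill frame (0, -33, 154) mm, level with the deck. Hole 8 mm (x) by 11 mm (y), 51 mm deep, slightly chamfered. Axes as the mill's.
- key: Loose key, 98 mm tall, about 90 g, parked upright in the socket. Origin at the tip of its blade, z up towards the handle, x as mill x when parked. Steel blade 5 mm (x) by 8 mm (y) from 0 to 48 mm, shoulder 14 by 22 mm, black handle 16 mm (x) by 26 mm (y) from 52 to 98 mm. Fully home, the shoulder rests on the motor block and the tip is 48 mm below the mouth.
- burr (a point): Middle of the moving burr's face, hidden in the head; axes as the mill's. The wheel screws it along mill y, 1 mm a click, towards +y as the wheel's top goes to mill +x. It starts one to three clicks before the last notch, differently each time.
- fixed_burr (a point): Middle of the fixed burr's face, hidden; axes as the mill's. From the last notch (gap 0.24 mm) the upright tooth gives about 3 mm before the burrs touch, the blade's middle then 1 mm short of the slot's middle; from there the push climbs by about 8 N a mm and no click comes. Let go, the wheel springs back to that notch. Two clicks back the gap is 2.24 mm.
- mug: Small green and white mug, 64 mm across, 48 mm high, standing loose on the worktop under the spout of the head. Origin under the middle of its outline; handle along its -y.
Things that resemble listed ones, but are neither listed nor needed, are in the scene too. Leave any purple look-alike of the mug alone.

How it is judged:
By the outcome, as a careful person would: the job done as asked, in the order asked, and still so for the second after the job is handed in, with the robot touching nothing.
It also fails if it takes over 72 s, if anything falls off the work surface, if the arm or the gripper's body presses on something with over 40 N, if the wrist force passes 120 N, or if a joint passes its speed limit or range.

### The arm

A 6-joint arm with a two-finger parallel gripper is mounted at the origin on a cart in front of the work surface, level with it; the furniture and walls round the work are solid. World frame = base frame: x ahead of the robot, y to its left, z up, the work surface at z = 0. Lengths are in mm, angles in rad, forces in N, time in s.
With the tool pointing down it reaches from about 300 to 775 mm from the base axis. Payload 14.6 kg.
Tool frame: the origin (TCP) lies midway between the tips of the shut fingers; the grasp point (between the pads) lies grasp_offset behind it (grasp_offset is the distance from the TCP to the grasp point, in mm); z points along the fingers, y is the line along which they close (so a half turn about z gives the same grasp; the last joint's range is limited). The gripper opens to 94 mm and grips with 3 to 60 N. Pads are 16 mm wide; open, the fingers measure 119 mm over their backs; the gripper's body (75 mm by 177 mm) begins 78 mm behind the grasp point.
Start: joints at [1.247, 0.3, 1.521, -0, 1.321, -0.067], TCP at [139.69, 531.954, 165.946] pointing down, gripper open.
Joint ranges: [-3.03, 3.03], [-0.79, 2.21], [0.23, 2.52], [-1.04, 4.18], [0, 3.07], [-2.55, 2.55]. Speed limits (rad/s): [2.22, 2.22, 2.57, 3.14, 3.14, 3.14].

### API

Orientations are given as [roll, pitch, yaw] about the fixed x, y, z axes, in that order (R = Rz(yaw) Ry(pitch) Rx(roll)).
In Python, from cell import * gives the robot as it stands. The module is installed in compiled form; this text tells all that it offers.
- The arm moves only by the shell command python3 -m jog 'ROWS' [FORCE]. ROWS is JSON, a list of rows, each a list of 3 entries, a list of its own where there are three numbers: the finger opening in mm, from 0 to 94, then the shift along the tool's x, y, z in units of 50 mm (1.0 is 50 mm), then the turn about the tool's z in units of 180 degrees (1.0 is 180 degrees). In form: [[fingers, [dx, dy, dz], twist], ...]. A call has 1 to 20 rows; each row shifts and turns the commanded pose from where the row before left it, along the tool's axes as they then stand; what a row does not reach is not made up. A row lasts 1/10 s, in which the tool goes at most 50 mm and 8.59 degrees, less where a joint would pass 70% of its speed; a pose out of reach is approached as far as the arm can. A call with a number of a shift or a turn outside -1 to 1 is refused whole. A call with a gripper value outside its range is refused whole. The fingers move at their own pace and stop on an object; FORCE is the grip in N (left out, the last holds). Time passes only in rows, so rows that do not move let the fingers close. It gives the time, the measured TCP pose, the force, the opening and the grip force at its end, in the units of the state.
- read_state(): the state, without advancing time (a new reading comes with each control period).
- camera(name): name is "side" or "top" or "wrist"; returns the picture (384x512x3 uint8, red, green, blue); there is no depth.
- calibration(name): a dict with "mtx" (3x3 intrinsics, pixels), "cam_to_world" (4x4, takes a point from camera to world coordinates); the wrist camera has in their place "hand_eye" (4x4, takes a point from camera to tool coordinates, whose origin is the TCP and whose axes are the flange's). Camera axes: x right, y down, z forward; pixel columns grow to the right and rows downward; lengths in mm; the calibration is good to about 2 mm. A picture is of the moment at which its call begins: read the wrist's pose just before it. calibration takes no time and is no camera call.
- sign_off(): hands the job in; it is judged then, once.
Trained networks look in the newest picture that a camera, given by its name, has taken for a name from the list of things; names that differ only in an ending like _2 or _b are one class to them, and where a whole thing is asked for, a point or a joint stands for the part that bears it (a point fixed in the world has none). Each returns a list of dicts, best first, with "conf" (0 to 1); they miss things now and then, are a little off and sometimes report something else, mostly with a low value. They report only what shows in the picture. A call takes as long as a camera call. They do not tell look-alikes from the thing itself.
- regions_of(camera, query): "pixels" (384x512 bool, what is visible of it) and "rect" ([centre column, centre row, width, height] in pixels, round what is visible of it).
The state is a dict: "clock": time; "joints": joint angles; "qd": joint speeds; "effort": joint torques, N m; "eef_pos": TCP position; "eef_rot": TCP orientation; "wrist_force": force on the tool from outside, world axes, zero at the start; "moment": the same for the moment, N m; "finger_gap": finger opening in mm; "finger_force": force on a finger pad.
Only numpy, scipy, OpenCV 4.12 (cv2) and the standard library are available. Lean on these libraries where they do the work, as an engineer would, in place of code of your own. Each camera call takes 0.05 s, during which the arm holds its last target. There are 200 camera calls.

## Working session

There is one attempt and no reset: what is moved stays moved. The work goes in short steps, Python scripts to look and compute and a shell command to move; the robot and the scene stay as the last step left them, time stands still between calls to the robot, and variables do not carry over. Pictures are saved under pics/ and viewed, at most 10 in all, crops included, and the job is handed in when it is done.

```bash
mkdir -p pics
python3 - <<'E'
from cell import *
import cv2,numpy as np
s=read_state();print({k:np.round(v,3).tolist() for k,v in s.items()})
ims=[]
for c in("side","top","wrist"):
    im=camera(c);cv2.imwrite(f"pics/{c}0.png",im[...,::-1]);ims.append(im)
    k=calibration(c);print(c,{a:np.round(b,3).tolist() for a,b in k.items()if a in("mtx","cam_to_world","hand_eye")})
    print([a for a in k], )
    for q in("mill","key","mug","slot","socket"):
        try:
            print(c,q,[(round(r["conf"],2),np.round(r["rect"]).tolist(),int(r["pixels"].sum()))for r in regions_of(c,q)][:3])
        except Exception as e:print(q,e)
E
python3 -c "
import cv2,numpy as np
a=[cv2.imread(f'pics/{c}0.png') for c in('side','top')]
cv2.imwrite('pics/both.png',cv2.resize(np.vstack(a),(800,1200))[:1200])
"
```

```text
{'clock': 0.0, 'joints': [1.247, 0.301, 1.522, 0.0, 1.321, -0.067], 'qd': [0.001, 0.002, -0.001, 0.0, -0.002, 0.001], 'effort': [-0.0, -53.179, -35.275, 0.071, 0.024, -0.0], 'eef_pos': [139.576, 531.676, 165.379], 'eef_rot': [-3.14, -0.0, 2.885], 'wrist_force': [-0.208, 0.362, -0.076], 'moment': [0.03, -0.002, 0.023], 'finger_force': 0.0, 'finger_gap': 93.929}
side {'mtx': [[362.518, 0.0, 255.42], [0.0, 362.518, 197.774], [0.0, 0.0, 1.0]], 'cam_to_world': [[-0.999, 0.033, -0.027, 518.958], [0.042, 0.642, -0.765, 460.423], [-0.008, -0.766, -0.643, 671.564], [0.0, 0.0, 0.0, 1.0]]}
['mtx', 'cam_to_world']
side mill [(0.77, [233.0, 180.0, 54.0, 80.0], 2766)]
side key [(0.45, [230.0, 150.0, 7.0, 22.0], 166)]
side mug [(0.88, [293.0, 232.0, 34.0, 28.0], 631), (0.67, [246.0, 218.0, 25.0, 20.0], 356)]
side slot [(0.63, [233.0, 181.0, 57.0, 75.0], 2832)]
side socket [(0.93, [232.0, 181.0, 57.0, 80.0], 2765)]
top {'mtx': [[481.516, 0.0, 249.685], [0.0, 481.516, 188.686], [0.0, 0.0, 1.0]], 'cam_to_world': [[-0.028, -0.994, 0.104, 421.466], [-1.0, 0.029, 0.007, -210.522], [-0.01, -0.104, -0.995, 975.47], [0.0, 0.0, 0.0, 1.0]]}
['mtx', 'cam_to_world']
top mill [(0.89, [302.0, 164.0, 132.0, 80.0], 6766)]
top key [(0.64, [323.0, 152.0, 16.0, 20.0], 204)]
top mug [(0.83, [235.0, 247.0, 33.0, 44.0], 966), (0.63, [252.0, 194.0, 36.0, 13.0], 125), (0.32, [303.0, 165.0, 121.0, 78.0], 6561)]
top slot [(0.78, [303.0, 165.0, 126.0, 76.0], 6796)]
top socket [(0.68, [304.0, 163.0, 120.0, 81.0], 6669)]
wrist {'mtx': [[264.788, 0.0, 251.898], [0.0, 264.788, 195.065], [0.0, 0.0, 1.0]], 'hand_eye': [[0.001, -0.967, -0.255, 73.145], [1.0, 0.001, 0.0, 1.085], [-0.0, -0.255, 0.967, -219.312], [0.0, 0.0, 0.0, 1.0]]}
['mtx', 'hand_eye']
wrist mill []
wrist key []
wrist mug []
wrist slot []
wrist socket []
```

View pics/side0.png

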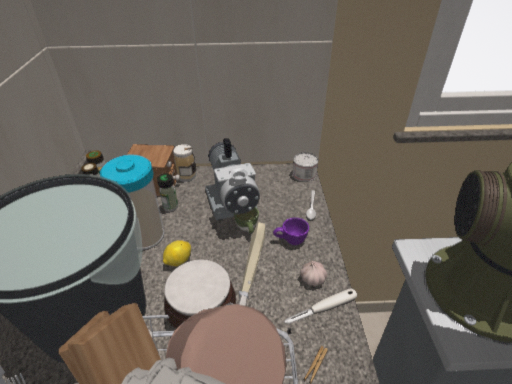

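View pics/top0.png

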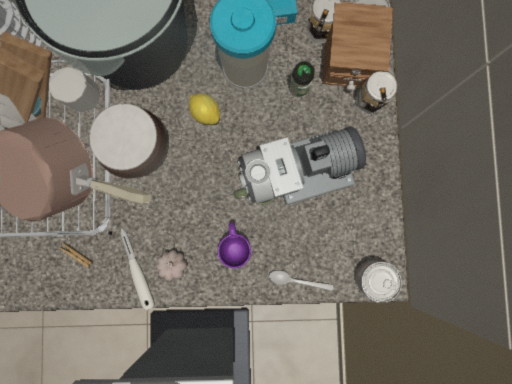

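```bash
cat > h.py <<'E'
from cell import *
import cv2,numpy as np
from scipy.spatial.transform import Rotation as R
def T(s):
    t=np.eye(4);t[:3,:3]=R.from_euler('xyz',s["eef_rot"]).as_matrix();t[:3,3]=s["eef_pos"];return t
def pose(c,s=None): return calibration(c)["cam_to_world"] if c!="wrist" else T(s)@calibration(c)["hand_eye"]
def toplane(c,uv,z,M):
    k=calibration(c)["mtx"];d=M[:3,:3]@np.linalg.inv(k)@np.array([*uv,1.]);o=M[:3,3]
    return o+d*(z-o[2])/d[2]
def proj(c,p,M):
    k=calibration(c)["mtx"];q=np.linalg.inv(M)@np.array([*p,1.]);q=k@q[:3];return q[:2]/q[2]
E
python3 - <<'E'
from h import *
im=cv2.imread("pics/top0.png")[110:220,220:380]
cv2.imwrite("pics/topc.png",cv2.resize(im,(800,550),interpolation=cv2.INTER_CUBIC))
M=pose("top")
print(toplane("top",(282,166.5),154,M),toplane("top",(320,152),200,M))
E
```

```text
[ 544.53484631 -261.3399017   154.        ] [ 559.70258853 -321.19469667  200.        ]
```

View pics/topc.png

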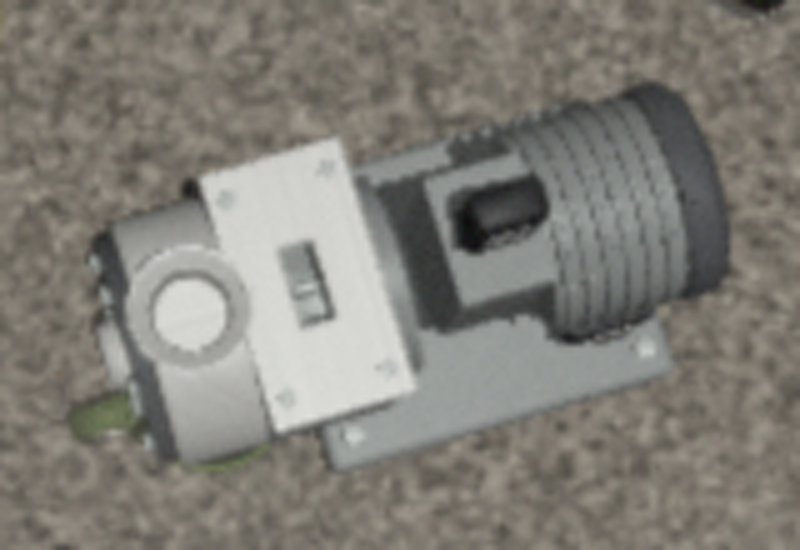

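The top view shows the mill. The slot centre is at about (281,167), with the tooth visible in its middle, and the key stands in its socket near (316,156). The mill is yawed about +0.28 rad. The green mug shows at lower left, around (240,193), and the purple one at (235,247) is the look-alike. I'll raise the arm and go over there.

```bash
python3 -c "
import cell;print([ (n,getattr(cell,n)) for n in dir(cell) if 'off' in n.lower() or 'grasp' in n.lower()])"
python3 -m jog '[[94,[0,0,-1],0],[94,[0,0,-1],0],[94,[0,0,-1],0],[94,[0,0,-1],0],[94,[-0.755,-0.591,0],0],[94,[-0.755,-0.591,0],0],[94,[-0.755,-0.591,0],0],[94,[-0.755,-0.591,0],0],[94,[-0.755,-0.591,0],0],[94,[-0.755,-0.591,0],0],[94,[-0.755,-0.591,0],0],[94,[-0.755,-0.591,0],0],[94,[-0.755,-0.591,0],0],[94,[-0.755,-0.591,0],0]]' 20
python3 -m jog '[[94,[-0.49,-0.843,0],0],[94,[-0.49,-0.843,0],0],[94,[-0.49,-0.843,0],0],[94,[-0.49,-0.843,0],0],[94,[-0.49,-0.843,0],0],[94,[-0.49,-0.843,0],0],[94,[-0.49,-0.843,0],0],[94,[-0.49,-0.843,0],0],[94,[-0.49,-0.843,0],0],[94,[-0.49,-0.843,0],0],[94,[0,0,0],0.047],[94,[0,0,0],0.047],[94,[0,0,0],0.047],[94,[0,0,0],0.047],[94,[0,0,0],0.047],[94,[0,0,0],0.047],[94,[0,0,0],0.047],[94,[0,0,0],0],[94,[0,0,0],0]]'
```

```text
[('grasp_offset', 18.8), ('sign_off', <function connect.<locals>.done at 0x7f2cafcdf9c0>)]
clock: 2.3
eef_pos: [430.5, 148.4, 366.2]
eef_rot: [3.141, 0.001, 2.885]
wrist_force: [0.7, 1.3, 0.2]
finger_gap: 94.3
finger_force: 0.0
clock: 4.2
eef_pos: [559.7, -319.6, 365.9]
eef_rot: [-3.142, -0.0, 1.856]
wrist_force: [-0.4, -0.3, -0.7]
finger_gap: 93.9
finger_force: 0.0
```

Run:
```python
from h import *
s=read_state();im=camera("wrist")[...,::-1];M=pose("wrist",s);np.save("w1M.npy",M)
cv2.imwrite("pics/w1.png",im)
p=[proj("wrist",q,M) for q in([544.5,-261.3,154],[563,-324,154])];print(p)
for q in("key",):print([(round(r["conf"],2),np.round(r["rect"]).tolist())for r in regions_of("wrist",q)])
c=np.mean(p,axis=0).astype(int);x0=max(0,c[0]-100);y0=max(0,c[1]-75);print(x0,y0)
cv2.imwrite("pics/w1c.png",cv2.resize(im[y0:y0+150,x0:x0+200],(800,600),interpolation=cv2.INTER_CUBIC))
```

```text
[array([252.25351985, 134.62152771]), array([252.29181043, 175.20765706])]
[(0.54, [252.0, 177.0, 14.0, 20.0])]
152 79
```

View pics/w1c.png

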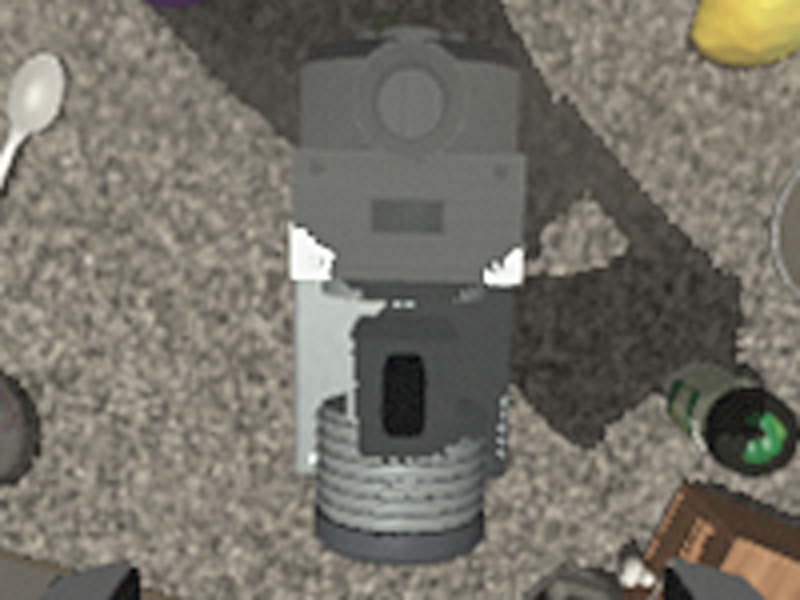

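The wrist view shows the slot at about (253.8,133), the key handle top at about (253,177), and the tool yaw nearly matching the mill's. I'll compute world positions and yaw from these.

Run:
```python
from h import *
M=np.load("w1M.npy");f=lambda u,v,z:toplane("wrist",(152+u/4+.0,79+v/4),z,M)[:2]
S=f(407,216,154);K=f(404,384,204);Th=f(410,102,178)
print("slot",S,"keytop",K,"throat",Th)
for n,a,b in(("L",f(294,152,154),f(290,280,154)),("R",f(526,152,154),f(523,285,154)),("KS",S,K),("KT",Th,K)):
    d=a-b if n!="KS" else a-b
    print(n,np.linalg.norm(d),"yaw",np.arctan2(-d[0],d[1]))
for n,a,b in(("top",f(294,152,154),f(526,152,154)),("bot",f(290,281,154),f(523,285,154))):
    d=b-a;print(n,np.linalg.norm(d),np.arctan2(d[1],d[0]))
g=cv2.imread("pics/w1.png");gray=cv2.cvtColor(g,cv2.COLOR_BGR2GRAY)
print(gray[124:142,240:268])
print(gray[164:192:2,240:268])
```

```text
slot [ 546.069768   -258.22447636] keytop [ 561.21645841 -314.60027975] throat [ 535.29291861 -218.51100691]
L 49.52457343859571 yaw 0.22775829535122175
R 51.43998051748379 yaw 0.2924469250671211
KS 58.37510975109082 yaw 0.2624751526895349
KT 99.52476210202524 yaw 0.26351235694958947
top 90.63646228044963 0.285618592896426
bot 93.87571381223941 0.26858470492200753
[[117 115 114 117 116 116 115 115 116 112 116 117 113 115 114 118 118 113
  114 114 114 115 114 116 111 114 113 113]
 [116 116 115 114 119 114 115 115 116 114 114 116 117 114 113 114 116 116
  116 115 113 115 114 115 118 116 116 115]
 [116 114 116 117 119 118 117 113 115 116 115 115 114 117 116 114 113 115
  116 117 114 115 116 114 113 115 116 115]
 [115 115 115 117 115 115 117 115 115 116 119 115 117 117 118 115 117 118
  117 114 115 115 115 118 117 115 114 115]
 [114 113 115 113 110 109 107 109 110 108 112 109 110 109 109 109 111 112
  109 114 113 113 112 112 112 114 117 117]
 [116 113 117 117 108  94  94  89  92  94  95  96  94  95  95  99 100  98
   98  98  96  96  98 108 112 112 111 113]
 [116 115 116 118 110  92  89  
[... 2312 characters left out ...]
142  66  72  77  75  78  79  51  30  29  25  26  37  33  24  22  25  20
   62  77  76  79  79  78  78  75  72  70]
 [139  63  75  78  76  77  72  50  31  21  23  30  31  29  28  33  25  24
   62  79  80  80  77  79  79  77  71  72]
 [167 129  68  76  76  76  84  52  18  31  26  32  26  25  29  26  28  25
   68  80  77  77  76  76  77  76  77  73]
 [149 106  66  73  72  75  77  63  35  15  26  25  23  25  26  24  18  39
   71  79  78  77  75  73  71  74  70  75]
 [160 114  64  73  75  77  74  80  77  63  60  61  61  59  56  65  67  72
   79  78  75  72  74  72  73  74  69  92]
 [132 101  63  73  72  75  77  75  78  76  75  75  77  78  75  77  74  76
   77  72  76  72  71  93 111 105 120 118]]
```

Run:
```python
from h import *
M=np.load("w1M.npy");f=lambda u,v,z:toplane("wrist",(u,v),z,M)[:2]
S=f(253.35,132.75,154);K=f(252.5,177.2,204)
d=S-K;print(S,K,np.linalg.norm(d),"yaw",np.arctan2(-d[0],d[1]))
g=cv2.cvtColor(cv2.imread("pics/w1.png"),cv2.COLOR_BGR2GRAY).astype(float)
# slot/deck edges subpixel per row: yaw from deck left/right edge & slot long edges
s=read_state();R_=T(s)[:3,:3];print((R_.T@(np.array([*K,165])-s["eef_pos"]))/50)
def prof(a,lo,hi):
    # edge position by 50% crossing between max and min
    t=(a[lo:hi].max()+a[lo:hi].min())/2
    i=lo+np.where(np.diff(a[lo:hi]>t))[0][0];return i+(t-a[i])/(a[i+1]-a[i])
top=[(c,prof(g[:,c],125,132)) for c in range(246,262)];bot=[(c,prof(g[:,c],134,140)) for c in range(246,262)]
for n,e in(("t",top),("b",bot)):
    e=np.array(e);p=np.polyfit(e[:,0],e[:,1],1);a=f(246,np.polyval(p,246),154);b=f(261,np.polyval(p,261),154);print(n,p,np.arctan2(*(b-a)[::-1]))
for lo,hi in((240,248),(259,267)):
    e=np.array([(r,prof(g[r],lo,hi)) for r in range(130,137)]);p=np.polyfit(e[:,0],e[:,1],1)
    a=f(np.polyval(p,130),130,154);b=f(np.polyval(p,136),136,154);q=a-b;print(p,np.arctan2(-q[0],q[1]), f(np.polyval(p,132.7),132.7,154))
```

```text
[ 545.35173784 -258.0329018 ] [ 561.43713612 -317.93527234] 62.02446318987546 yaw 0.26233832494318976
[0.02279582 0.04339185 4.01830823]
t [1.78034605e-02 1.23942330e+02] 0.2683372939072123
b [1.81602847e-02 1.32165669e+02] 0.2678414193848968
[-7.81687675e-03  2.45384502e+02] 0.2703285591248391 [ 531.63317813 -261.98051489]
[-1.94977114e-02  2.64977797e+02] 0.2756573368235381 [ 559.08425997 -253.92027268]
```

```bash
python3 -m jog '[[44,[-0.04,0.046,0],0.0054],[44,[0,0,0.8],0],[44,[0,0,0.8],0],[44,[0,0,0.6],0],[44,[0,0,0.4],0],[44,[0,0,0.4],0],[44,[0,0,0.4],0],[44,[0,0,0.3],0],[44,[0,0,0.3],0],[44,[0,0,0],0],[44,[0,0,0],0]]' 20
python3 - <<'E'
from h import *
s=read_state();im=camera("wrist")[...,::-1];M=pose("wrist",s);np.save("w2M.npy",M);print(s["joints"],s["eef_rot"])
cv2.imwrite("pics/w2.png",cv2.resize(im,(800,600)))
E
```

```text
clock: 5.4
eef_pos: [562.6, -321.0, 166.4]
eef_rot: [3.142, 0.0, 1.835]
wrist_force: [-0.1, -1.4, -0.1]
finger_gap: 44.1
finger_force: 0.0
[-5.75020919e-01  5.22194755e-01  1.21009173e+00 -4.27582429e-05
  1.40916218e+00 -8.38797240e-01] [3.14152781e+00 1.35311495e-04 1.83457952e+00]
```

View pics/w2.png

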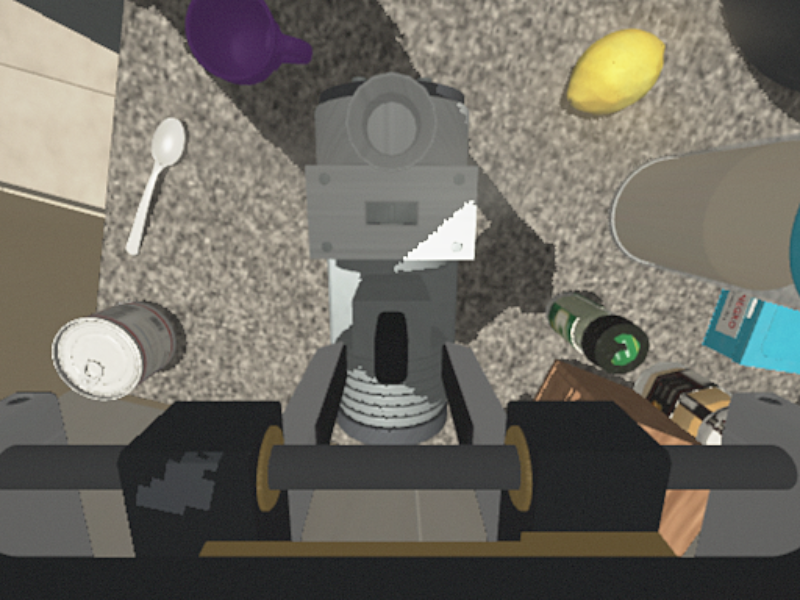

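The key at (391,348) lies centred between the fingertips, whose inner edges are at 345 and 442. I'll check its place along tool x.

Run:
```python
from h import *
M=np.load("w2M.npy");s=read_state();t=T(s)
loc=lambda u,v,z:(t[:3,:3].T@(toplane("wrist",(u*.64,v*.64),z,M)-t[:3,3])).round(1)
print("tcp",proj("wrist",s["eef_pos"],M)/.64)
print("key far top edge",loc(391.5,384,204),"near top/bot edge",loc(391.5,313,204),loc(391.5,313,158))
print("slot",loc(391.5,213,154), "sl edges",loc(366,213,154),loc(418,213,154),"v",loc(391,202,154),loc(391,225,154))
```

```text
tcp [391.68712513 334.28234504]
key far top edge [-12.4   0.1 -37.1] near top/bot edge [ 22.9   0.1 -37.1] [ 9.8 -0.1  8.9]
slot [65.5 -0.1 12.9] sl edges [ 65.5 -14.1  12.8] [65.6 14.4 12.9] v [71.4 -0.4 12.8] [59.1 -0.4 12.9]
```

```bash
python3 -m jog '[[0,[0,0,0],0],[0,[0,0,0],0],[0,[0,0,0],0],[0,[0,0,0],0],[0,[0,0,0],0],[0,[0,0,0],0]]' 45; python3 -c "
from cell import *;s=read_state();print(s['moment'],s['wrist_force'],s['eef_pos'])"
```

```text
clock: 6.05
eef_pos: [562.4, -320.9, 166.0]
eef_rot: [-3.142, 0.0, 1.834]
wrist_force: [0.7, 0.0, 0.5]
finger_gap: 1.5
finger_force: 0.0
[-0.07193599  0.03476378 -0.00237003] [0.69281317 0.01697164 0.5447176 ] [ 562.43006014 -320.9355133   165.97507586]
```

Run:
```python
from h import *
s=read_state();im=camera("wrist")[...,::-1];M=pose("wrist",s);np.save("w3M.npy",M);print(s["finger_gap"],s["finger_force"])
cv2.imwrite("pics/w3.png",cv2.resize(im[140:300,150:350],(800,640))[:600])
```

```text
1.5053895696246546 0.0
```

View pics/w3.png

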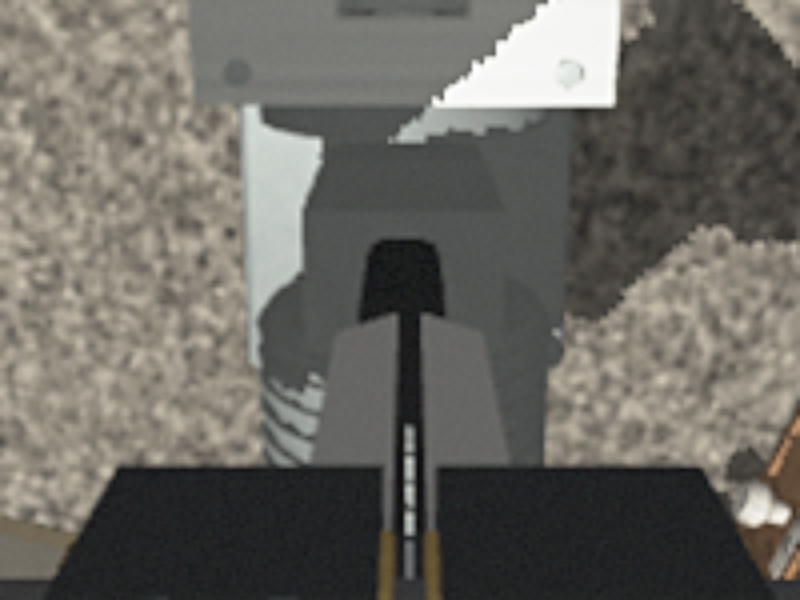

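Run:
```python
from h import *
from scipy.optimize import brentq
M1=np.load("w1M.npy");M2=np.load("w2M.npy")
g=cv2.cvtColor(cv2.imread("pics/w2.png"),cv2.COLOR_BGR2GRAY)
print("col391",g[296:400:2,391]); print("row350",g[350,360:425:2]);print("row318",g[318,360:425:2])
for v2 in(243.5,245,246.5):
  for v1 in (187.2,188.2):
    for z in(160,170,180,190,200,210):
        a=toplane("wrist",(252.5,v1),z,M1);b=toplane("wrist",(250.5,v2),z,M2)
        if z in(160,210):print(v1,v2,z,(a-b)[:2].round(1))
im=camera("side")[...,::-1];cv2.imwrite("pics/side1.png",cv2.resize(im[90:240,160:360],(800,600),interpolation=cv2.INTER_CUBIC))
M=pose("side")
s=read_state()
for n,p in(("tcp",s["eef_pos"]),("keytop",[562,-321,204]),("sock",[562,-321,154]),("slot",[545,-258,154])):
    print(n,(proj("side",p,M)-[160,90])*4)
```

```text
col391 [ 79  79  80  87  85  87  89  78  40  27  27  30  28  30  28  29  29  23
  30  31  28  32  24  29  28  30  29  36  31  30  31  33  28  29  30  29
  31  31  32  32  27  30  27  27 101 196 189 182 177 120 131 192]
row350 [87 88 85 86 86 84 89 58 28 27 32 30 31 31 33 34 30 26 32 33 31 30 31 31
 73 91 87 88 86 88 88 86 86]
row318 [85 86 87 85 85 86 86 87 77 37 26 26 30 28 26 28 30 18 29 28 30 22 32 74
 85 86 86 86 86 86 86 87 87]
187.2 243.5 160 [-2.1  9.3]
187.2 243.5 210 [ 0.4 -2.4]
188.2 243.5 160 [-1.6  7.6]
188.2 243.5 210 [ 0.8 -3.8]
187.2 245 160 [-2.5 10.7]
187.2 245 210 [ 0.1 -1.2]
188.2 245 160 [-2.   9.1]
188.2 245 210 [ 0.5 -2.7]
187.2 246.5 160 [-2.9 12.2]
187.2 246.5 210 [-0.2 -0.1]
188.2 246.5 160 [-2.4 10.6]
188.2 246.5 210 [ 0.2 -1.5]
tcp [267.70672381 252.63968189]
keytop [264.84718777 200.62573422]
sock [269.49533164 268.30751205]
slot [295.71534223 325.12100526]
```

View pics/side1.png

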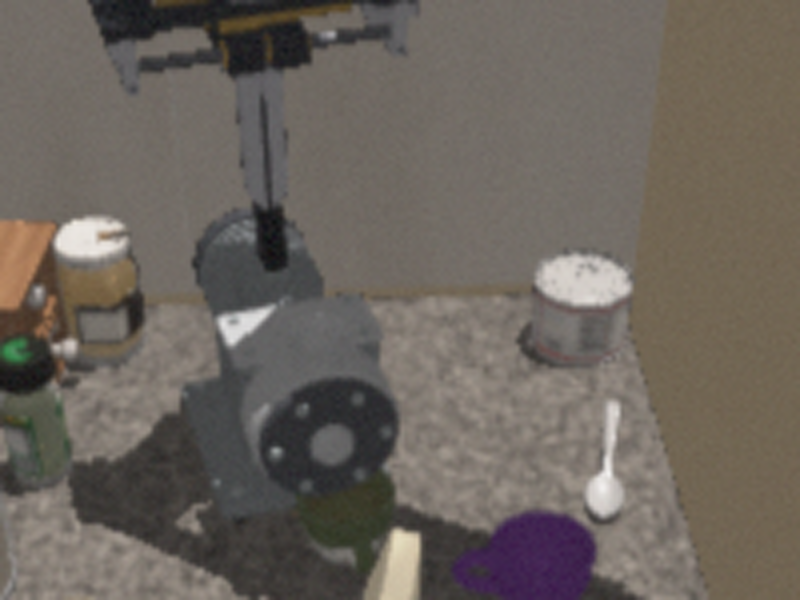

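The side view settles it. The real fingertips, at about (265,205) in the crop, are just above the key's top, so they end roughly 40 mm short of the reported TCP. The key has not been touched. I'll open, go down about 37 mm and close.

```bash
python3 -m jog '[[44,[0,0,0],0],[44,[0,0,0],0],[44,[0,0,0],0],[44,[0,0,0.25],0],[44,[0,0,0.25],0],[44,[0,0,0.24],0],[44,[0,0,0],0]]' 45
python3 -m jog '[[0,[0,0,0],0],[0,[0,0,0],0],[0,[0,0,0],0],[0,[0,0,0],0],[0,[0,0,0],0]]' 45; python3 -c "
from cell import *;s=read_state();print(s['moment'],s['wrist_force'],s['eef_pos'],s['eef_rot'])"
```

```text
clock: 6.85
eef_pos: [561.5, -320.3, 126.1]
eef_rot: [-3.139, -0.003, 1.834]
wrist_force: [0.6, 0.4, -0.5]
finger_gap: 43.9
finger_force: 0.0
clock: 7.35
eef_pos: [562.6, -321.0, 129.4]
eef_rot: [3.141, 0.001, 1.834]
wrist_force: [-0.5, 0.0, 2.1]
finger_gap: 15.8
finger_force: 45.0
[-0.06046109  0.14188744 -0.02475231] [-0.52360803  0.01913849  2.12343085] [ 562.5673731  -321.02001769  129.37065429] [3.14115444e+00 5.18228368e-04 1.83424931e+00]
```

```bash
python3 -m jog '[[0,[0,0,-0.1],0],[0,[0,0,-0.2],0],[0,[0,0,-0.3],0],[0,[0,0,-0.3],0],[0,[0,0,-0.3],0],[0,[0.2,-0.042,0],0],[0,[0.4,-0.042,0],0],[0,[0.4,-0.042,0],0],[0,[0.312,-0.042,0],0],[0,[0,0,0],0],[0,[0,0,0],0],[0,[0,0,0],0]]' 45
cat > st.py <<'E'
from h import *
H=np.array([562.6,-321.0,129.4]);s=read_state();t=T(s)
Ry=R.from_euler('xyz',[np.pi,0,1.834]).as_matrix()
d=Ry.T@(s["eef_pos"]-H);f=Ry.T@np.array(s["wrist_force"])
print("tool-rel",d.round(2),"tip depth",(48+d[2]).round(2),"F",f.round(2),"M",(Ry.T@np.array(s["moment"])).round(2),"t",round(s["clock"],2),"gap",round(s["finger_gap"],2),"rot",np.round(s["eef_rot"],3))
E
python3 - <<'E'
from st import *
im=camera("wrist")[...,::-1]
cv2.imwrite("pics/w4.png",cv2.resize(im[80:260,140:380],(800,600),interpolation=cv2.INTER_CUBIC))
E
```

```text
clock: 8.55
eef_pos: [537.3, -260.3, 188.9]
eef_rot: [-3.142, 0.0, 1.834]
wrist_force: [0.1, 0.4, -0.5]
finger_gap: 15.6
finger_force: 45.0
tool-rel [ 65.23  -8.62 -59.46] tip depth -11.46 F [0.39 0.18 0.55] M [ 0.08 -0.01 -0.  ] t 8.55 gap 15.63 rot [-3.142  0.     1.834]
```

View pics/w4.png

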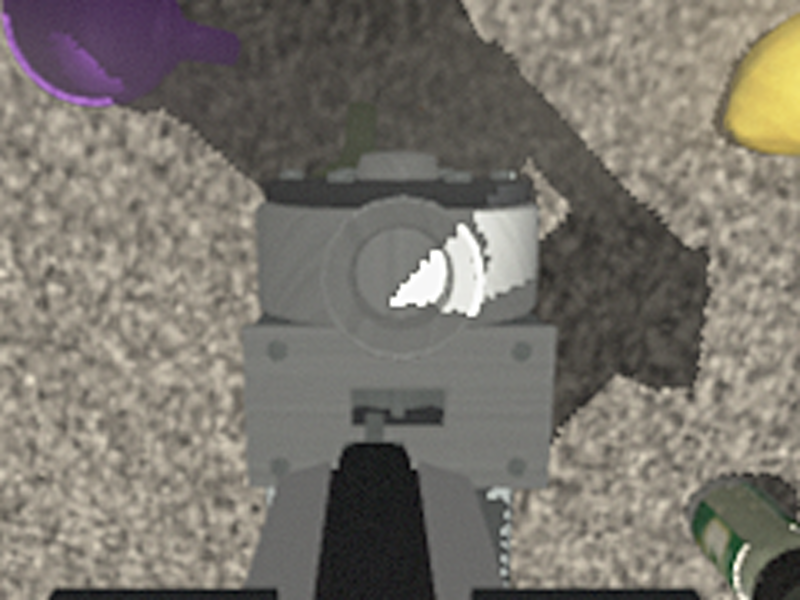

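The blade hangs at about u=374 in the crop and the slot spans 352 to 443, with the tooth in its middle. I'll measure the offset to sub-pixel.

Run:
```python
import cv2,numpy as np
np.set_printoptions(linewidth=250)
g=cv2.cvtColor(cv2.imread("pics/w4.png"),cv2.COLOR_BGR2GRAY)
g=cv2.resize(g,(240,180),interpolation=cv2.INTER_AREA)
print("cols",np.arange(100,140))
for r in range(114,136):print(r+80,g[r,100:140])
```

```text
cols [100 101 102 103 104 105 106 107 108 109 110 111 112 113 114 115 116 117 118 119 120 121 122 123 124 125 126 127 128 129 130 131 132 133 134 135 136 137 138 139]
194 [123 121 120 121 122 122 122 122 124 123 124 121 122 120 122 122 122 122 122 123 121 123 123 123 122 124 124 124 125 124 124 125 122 123 121 122 125 121 123 121]
195 [121 122 121 122 121 121 121 122 121 120 120 119 122 122 120 120 121 121 121 121 118 120 120 120 119 120 120 121 122 121 120 121 120 120 119 124 124 121 121 123]
196 [121 122 122 122 119 114 110 110 109 110 109 111 111 112 111 111 111 109 110 112 111 112 111 112 111 110 110 108 111 111 109 108 110 114 116 119 122 123 122 121]
197 [122 121 120 122 118 104  96  95  95  97  99  99  99  98  99 100  98  96 101 102 101 100 103 101 100  98  97  99  96  96  99  96  96 107 114 118 121 121 122 119]
198 [122 124 121 123 119 105  95  94  94  95  98 100  97  97 100 100  96  94  98 102 100  98 100  99  98  97  93  96  97  94  95  94  95 104 115 121 123 120 120 122]
199 [122 122 124 125 121 106  96  97  96  95  98 100  99 101 101 101  99  98 101 102 100  99 102  98  9
[... 2018 characters left out ...]
120 122 121 120 122 120 121 121 120]
212 [121 120 120 115 107 101  92  90  90  80  74  76  74  74  77  87  90  90  97 104 104 114 122 120 119 120 119 120 120 119 120 121 119 118 118 120 119 120 121 121]
213 [121 123 118  96  76  57  35  25  22  21  24  26  23  25  22  27  24  27  51  65  71 105 120 120 120 118 119 120 118 121 118 120 121 118 118 119 120 122 122 121]
214 [122 124 104  66  34  26  29  22  21  24  28  28  22  18  26  25  25  21  22  23  30  80 115 124 122 120 120 121 120 120 121 120 121 120 121 121 119 121 119 120]
215 [122 125  87  30  24  25  28  26  26  27  29  35  30  29  28  28  28  25  25  22  21  45 106 125 123 122 119 121 121 121 120 119 119 122 121 122 122 121 120 119]
```

Run:
```python
from st import *
M=pose("wrist",s)
loc=lambda u,v,z:(Ry.T@(toplane("wrist",(u,v),z,M)-s["eef_pos"])).round(2)
print("tip front",loc(251.9,203.4,165.5),"slot far/near",loc(258.9,195.9,154),loc(258.9,207.1,154))
```

```text
tool-rel [ 65.17  -8.66 -59.35] tip depth -11.35 F [ 0.22 -0.08  0.87] M [ 0.04 -0.11  0.05] t 8.6 gap 15.66 rot [-3.141 -0.     1.834]
tip front [ 2.36  1.2  23.25] slot far/near [ 6.71  8.15 34.75] [-4.93  8.24 34.75]
```

```bash
python3 -m jog '[[0,[0.034,-0.025,0],0],[0,[0,0,0.1],0],[0,[0,0,0.1],0],[0,[0,0,0.1],0],[0,[0,0,0],0],[0,[0,0,0],0]]' 45;python3 st.py
python3 -m jog '[[0,[0,0,0.06],0],[0,[0,0,0.06],0],[0,[0,0,0.06],0],[0,[0,0,0.06],0],[0,[0,0,0.02],0],[0,[0,0,0],0],[0,[0,0,0],0]]' 45;python3 st.py
```

```text
clock: 9.2
eef_pos: [535.6, -258.5, 173.8]
eef_rot: [-3.141, -0.0, 1.834]
wrist_force: [0.2, -0.4, -0.0]
finger_gap: 16.1
finger_force: 45.0
tool-rel [ 67.42  -9.84 -44.38] tip depth 3.62 F [-0.46  0.08  0.  ] M [ 0.07 -0.08 -0.  ] t 9.2 gap 16.12 rot [-3.141 -0.     1.834]
clock: 9.9
eef_pos: [535.6, -258.5, 161.1]
eef_rot: [3.141, 0.0, 1.834]
wrist_force: [-0.0, -0.4, -0.9]
finger_gap: 15.8
finger_force: 45.0
tool-rel [ 67.39  -9.76 -31.67] tip depth 16.33 F [-0.41 -0.15  0.93] M [ 0.05 -0.    0.04] t 9.9 gap 15.77 rot [3.141 0.    1.834]
```

```bash
python3 -m jog '[[0,[0,0.04,0.01],0],[0,[0,0.03,0],0],[0,[0,0.03,0],0],[0,[0,0.02,0],0],[0,[0,0,0],0]]' 45;python3 st.py
python3 -m jog '[[0,[0,0.02,0],0],[0,[0,0,0],0]]' 45;python3 st.py
python3 -m jog '[[0,[0,0.02,0],0],[0,[0,0,0],0]]' 45;python3 st.py
```

```text
clock: 10.4
eef_pos: [541.5, -256.9, 160.5]
eef_rot: [3.142, 0.0, 1.834]
wrist_force: [-0.8, -0.9, 0.5]
finger_gap: 15.6
finger_force: 45.0
tool-rel [ 67.39  -3.69 -31.09] tip depth 16.91 F [-0.65 -1.01 -0.47] M [ 0.47 -0.04  0.01] t 10.4 gap 15.59 rot [3.142 0.    1.834]
clock: 10.6
eef_pos: [542.5, -256.6, 160.4]
eef_rot: [3.141, 0.0, 1.834]
wrist_force: [-0.2, -0.6, 0.1]
finger_gap: 15.6
finger_force: 45.0
tool-rel [ 67.42  -2.64 -31.04] tip depth 16.96 F [-0.58 -0.32 -0.08] M [ 0.35  0.   -0.01] t 10.6 gap 15.57 rot [3.141 0.    1.834]
clock: 10.8
eef_pos: [543.5, -256.3, 160.4]
eef_rot: [3.141, 0.0, 1.834]
wrist_force: [-0.8, -0.2, 0.9]
finger_gap: 15.8
finger_force: 45.0
tool-rel [ 67.42  -1.64 -31.02] tip depth 16.98 F [ 0.06 -0.83 -0.93] M [ 0.31 -0.15  0.06] t 10.8 gap 15.79 rot [3.141 0.    1.834]
```

```bash
python3 -m jog '[[0,[0,0.02,0],0],[0,[0,0,0],0]]' 45;python3 st.py
python3 -m jog '[[0,[0,0.03,0],0],[0,[0,0.03,0],0],[0,[0,0,0],0]]' 45;python3 st.py
python3 -m jog '[[0,[0,0.03,0],0],[0,[0,0.03,0],0],[0,[0,0,0],0],[0,[0,0,0],0]]' 45;python3 st.py
```

```text
clock: 11.0
eef_pos: [544.4, -256.0, 160.4]
eef_rot: [3.141, -0.0, 1.834]
wrist_force: [-0.3, 0.1, -0.9]
finger_gap: 16.0
finger_force: 45.0
tool-rel [ 67.45  -0.63 -30.98] tip depth 17.02 F [ 0.14 -0.26  0.93] M [ 0.25 -0.09  0.03] t 11.0 gap 15.99 rot [ 3.141 -0.     1.834]
clock: 11.3
eef_pos: [547.5, -255.2, 160.4]
eef_rot: [3.141, -0.0, 1.834]
wrist_force: [-0.0, 0.3, -0.5]
finger_gap: 15.6
finger_force: 45.0
tool-rel [ 67.48   2.55 -31.04] tip depth 16.96 F [0.27 0.02 0.5 ] M [ 0.1  -0.01  0.01] t 11.3 gap 15.61 rot [ 3.141 -0.     1.834]
clock: 11.7
eef_pos: [550.2, -254.5, 160.5]
eef_rot: [3.141, 0.0, 1.834]
wrist_force: [0.6, -0.3, -0.5]
finger_gap: 15.6
finger_force: 45.0
tool-rel [ 67.43   5.3  -31.05] tip depth 16.95 F [-0.42  0.53  0.51] M [ 0.04 -0.08 -0.04] t 11.7 gap 15.64 rot [3.141 0.    1.834]
```

```bash
python3 -m jog '[[0,[0,0,-0.13],0],[0,[0,0,-0.13],0],[0,[0,0,0],0],[0,[0,-0.15,0],0],[0,[0,-0.152,0],0],[0,[0,0,0],0],[0,[0,0,0.13],0],[0,[0,0,0.13],0],[0,[0,0,0],0],[0,[0,0,0],0]]' 45;python3 st.py
python3 -m jog '[[0,[0,0.04,0],0],[0,[0,0.03,0],0],[0,[0,0.03,0],0],[0,[0,0.02,0],0],[0,[0,0,0],0]]' 45;python3 st.py
python3 -m jog '[[0,[0,0.02,0],0],[0,[0,0,0],0]]' 45;python3 st.py
```

```text
clock: 12.7
eef_pos: [535.5, -258.4, 160.1]
eef_rot: [-3.141, -0.0, 1.834]
wrist_force: [-0.0, -0.2, -0.6]
finger_gap: 15.9
finger_force: 45.0
tool-rel [ 67.52  -9.87 -30.69] tip depth 17.31 F [-0.16 -0.08  0.56] M [ 0.04 -0.06  0.04] t 12.7 gap 15.88 rot [-3.141 -0.     1.834]
clock: 13.2
eef_pos: [541.4, -256.9, 160.5]
eef_rot: [3.142, 0.0, 1.834]
wrist_force: [-1.2, -0.6, 0.4]
finger_gap: 15.4
finger_force: 45.0
tool-rel [ 67.38  -3.82 -31.12] tip depth 16.88 F [-0.29 -1.34 -0.44] M [ 0.46 -0.11 -0.02] t 13.2 gap 15.43 rot [3.142 0.    1.834]
clock: 13.4
eef_pos: [542.4, -256.6, 160.5]
eef_rot: [3.141, 0.0, 1.834]
wrist_force: [-1.0, 0.1, 0.1]
finger_gap: 15.7
finger_force: 45.0
tool-rel [ 67.4   -2.79 -31.07] tip depth 16.93 F [ 0.32 -0.97 -0.09] M [ 0.4  -0.03 -0.03] t 13.4 gap 15.75 rot [3.141 0.    1.834]
```

```bash
python3 -m jog '[[0,[0,0.02,0],0],[0,[0,0,0],0]]' 45;python3 st.py
python3 -m jog '[[0,[0,0.01,0],0],[0,[0,0,0],0]]' 45;python3 st.py
```

```text
clock: 13.6
eef_pos: [543.4, -256.3, 160.4]
eef_rot: [3.141, -0.0, 1.834]
wrist_force: [-0.7, -1.2, -0.2]
finger_gap: 15.9
finger_force: 45.0
tool-rel [ 67.43  -1.76 -31.02] tip depth 16.98 F [-0.99 -1.01  0.23] M [ 0.32 -0.14 -0.02] t 13.6 gap 15.92 rot [ 3.141 -0.     1.834]
clock: 13.8
eef_pos: [543.8, -256.2, 160.4]
eef_rot: [3.141, -0.0, 1.834]
wrist_force: [-0.6, -0.4, 0.0]
finger_gap: 16.0
finger_force: 45.0
tool-rel [ 67.43  -1.31 -31.  ] tip depth 17.0 F [-0.28 -0.67 -0.03] M [ 0.26 -0.1  -0.02] t 13.8 gap 15.98 rot [ 3.141 -0.     1.834]
```

```bash
python3 -m jog '[[0,[0,0.01,0],0],[0,[0,0,0],0]]' 45;python3 st.py
python3 -m jog '[[0,[0,0.03,0],0],[0,[0,0.03,0],0],[0,[0,0.03,0],0],[0,[0,0.03,0],0],[0,[0,0,0],0],[0,[0,0,0],0]]' 45;python3 st.py
python3 -m jog '[[0,[0,0,-0.13],0],[0,[0,0,-0.13],0],[0,[0,0,0],0],[0,[0,-0.15,0],0],[0,[0,-0.15,0],0],[0,[0,0,0],0],[0,[0,0,0.13],0],[0,[0,0,0.13],0],[0,[0,0,0],0],[0,[0,0,0],0]]' 45;python3 st.py
python3 -m jog '[[0,[0,0.04,0],0],[0,[0,0.03,0],0],[0,[0,0.03,0],0],[0,[0,0.02,0],0],[0,[0,0,0],0]]' 45;python3 st.py
```

```text
clock: 14.0
eef_pos: [544.2, -256.1, 160.4]
eef_rot: [3.142, -0.0, 1.834]
wrist_force: [-1.0, -1.2, -0.3]
finger_gap: 15.5
finger_force: 45.0
tool-rel [ 67.46  -0.83 -30.99] tip depth 17.01 F [-0.85 -1.29  0.34] M [ 0.28 -0.11  0.01] t 14.0 gap 15.5 rot [ 3.142 -0.     1.834]
clock: 14.6
eef_pos: [550.1, -254.5, 160.5]
eef_rot: [3.141, 0.0, 1.834]
wrist_force: [0.8, -0.8, -0.9]
finger_gap: 15.9
finger_force: 45.0
tool-rel [ 67.46   5.25 -31.08] tip depth 16.92 F [-0.94  0.56  0.85] M [ 0.08 -0.07 -0.04] t 14.6 gap 15.88 rot [3.141 0.    1.834]
clock: 15.6
eef_pos: [535.5, -258.4, 160.1]
eef_rot: [-3.141, -0.0, 1.834]
wrist_force: [0.4, -0.6, -0.1]
finger_gap: 15.6
finger_force: 45.0
tool-rel [ 67.53  -9.87 -30.69] tip depth 17.31 F [-0.7   0.19  0.14] M [ 0.01 -0.11  0.06] t 15.6 gap 15.63 rot [-3.141 -0.     1.834]
clock: 16.1
eef_pos: [541.4, -256.9, 160.5]
eef_rot: [3.142, 0.0, 1.834]
wrist_force: [-1.3, -0.2, 0.5]
finger_gap: 15.8
finger_force: 45.0
tool-rel [ 67.37  -3.8  -31.12] tip depth 16.88 F [ 0.12 -1.27 -0.51] M [ 0.5  -0.12  0.02] t 16.1 gap 15.81 rot [3.142 0.    1.834]
```

```bash
python3 -m jog '[[0,[0,0.02,0],0],[0,[0,0,0],0]]' 45;python3 st.py|cut -c1-150
python3 -m jog '[[0,[0,0.01,0],0],[0,[0,0,0],0]]' 45;python3 st.py|cut -c1-150
python3 -m jog '[[0,[0,0.01,0],0],[0,[0,0,0],0]]' 45;python3 st.py|cut -c1-150
```

```text
clock: 16.3
eef_pos: [542.4, -256.6, 160.5]
eef_rot: [3.141, 0.0, 1.834]
wrist_force: [-1.4, -0.6, 0.3]
finger_gap: 15.9
finger_force: 45.0
tool-rel [ 67.41  -2.77 -31.06] tip depth 16.94 F [-0.2  -1.49 -0.3 ] M [ 0.36 -0.09 -0.04] t 16.3 gap 15.91 rot [3.141 0.    1.834]
clock: 16.5
eef_pos: [542.8, -256.5, 160.4]
eef_rot: [3.141, 0.0, 1.834]
wrist_force: [-1.0, 0.3, 0.6]
finger_gap: 16.0
finger_force: 45.0
tool-rel [ 67.41  -2.31 -31.04] tip depth 16.96 F [ 0.54 -0.88 -0.59] M [ 0.31 -0.06 -0.01] t 16.5 gap 16.04 rot [3.141 0.    1.834]
clock: 16.7
eef_pos: [543.3, -256.4, 160.4]
eef_rot: [3.142, 0.0, 1.834]
wrist_force: [-0.8, -1.3, 0.2]
finger_gap: 15.7
finger_force: 45.0
tool-rel [ 67.41  -1.84 -31.04] tip depth 16.96 F [-1.05 -1.12 -0.24] M [ 0.28 -0.16  0.01] t 16.7 gap 15.74 rot [3.142 0.    1.834]
```

```bash
python3 -m jog '[[0,[0,0.01,0],0],[0,[0,0,0],0]]' 45;python3 st.py|cut -c1-150
python3 -m jog '[[0,[0,0.01,0],0],[0,[0,0,0],0]]' 45;python3 st.py|cut -c1-150
python3 -m jog '[[0,[0,0.01,0],0],[0,[0,0,0],0]]' 45;python3 st.py|cut -c1-150
```

```text
clock: 16.9
eef_pos: [543.8, -256.2, 160.4]
eef_rot: [3.142, -0.0, 1.834]
wrist_force: [-1.0, -0.4, -0.1]
finger_gap: 15.8
finger_force: 45.0
tool-rel [ 67.43  -1.33 -31.03] tip depth 16.97 F [-0.11 -1.06  0.13] M [ 0.33 -0.12  0.01] t 16.9 gap 15.84 rot [ 3.142 -0.     1.834]
clock: 17.1
eef_pos: [544.2, -256.1, 160.4]
eef_rot: [3.142, -0.0, 1.834]
wrist_force: [-0.0, -0.3, 0.7]
finger_gap: 15.9
finger_force: 45.0
tool-rel [ 67.43  -0.84 -31.  ] tip depth 17.0 F [-0.25 -0.11 -0.72] M [ 0.3  -0.15 -0.  ] t 17.1 gap 15.92 rot [ 3.142 -0.     1.834]
clock: 17.3
eef_pos: [544.7, -255.9, 160.4]
eef_rot: [3.142, -0.0, 1.834]
wrist_force: [-0.9, -1.1, -1.1]
finger_gap: 15.8
finger_force: 45.0
tool-rel [ 67.49  -0.33 -30.97] tip depth 17.03 F [-0.87 -1.18  1.07] M [ 0.28 -0.1  -0.02] t 17.3 gap 15.83 rot [ 3.142 -0.     1.834]
```

```bash
python3 -m jog '[[0,[0,0.03,0],0],[0,[0,0.03,0],0],[0,[0,0.03,0],0],[0,[0,0.02,0],0],[0,[0,0,0],0],[0,[0,0,0],0]]' 45;python3 st.py|cut -c1-150
python3 -m jog '[[0,[0,0,-0.13],0],[0,[0,0,-0.13],0],[0,[0,0,0],0],[0,[0,-0.15,0],0],[0,[0,-0.15,0],0],[0,[0,0,0],0],[0,[0,0,0.13],0],[0,[0,0,0.13],0],[0,[0,0,0],0],[0,[0,0,0],0]]' 45;python3 st.py|cut -c1-150
python3 -m jog '[[0,[0,0.04,0],0],[0,[0,0.03,0],0],[0,[0,0.03,0],0],[0,[0,0.02,0],0],[0,[0,0,0],0]]' 45;python3 st.py|cut -c1-150
python3 -m jog '[[0,[0,0.02,0],0],[0,[0,0,0],0]]' 45;python3 st.py|cut -c1-150
```

```text
clock: 17.9
eef_pos: [550.1, -254.5, 160.5]
eef_rot: [3.141, 0.0, 1.834]
wrist_force: [0.5, -0.6, -0.3]
finger_gap: 15.4
finger_force: 45.0
tool-rel [ 67.44   5.21 -31.07] tip depth 16.93 F [-0.74  0.31  0.27] M [ 0.02 -0.05 -0.01] t 17.9 gap 15.39 rot [3.141 0.    1.834]
clock: 18.9
eef_pos: [535.5, -258.4, 160.1]
eef_rot: [-3.141, -0.0, 1.834]
wrist_force: [0.3, 0.0, -0.2]
finger_gap: 15.8
finger_force: 45.0
tool-rel [ 67.53  -9.89 -30.67] tip depth 17.33 F [-0.03  0.27  0.25] M [ 0.03 -0.04 -0.01] t 18.9 gap 15.79 rot [-3.141 -0.     1.834]
clock: 19.4
eef_pos: [541.4, -256.9, 160.5]
eef_rot: [3.142, 0.0, 1.834]
wrist_force: [-1.9, -0.5, 1.3]
finger_gap: 15.8
finger_force: 45.0
tool-rel [ 67.38  -3.82 -31.1 ] tip depth 16.9 F [ 0.   -1.92 -1.3 ] M [ 0.45 -0.06  0.03] t 19.4 gap 15.78 rot [3.142 0.    1.834]
clock: 19.6
eef_pos: [542.4, -256.6, 160.5]
eef_rot: [3.141, 0.0, 1.834]
wrist_force: [-1.3, -0.3, 0.4]
finger_gap: 15.5
finger_force: 45.0
tool-rel [ 67.41  -2.79 -31.08] tip depth 16.92 F [ 0.02 -1.33 -0.4 ] M [ 0.38 -0.08  0.02] t 19.6 gap 15.5 rot [3.141 0.    1.834]
```

```bash
python3 -m jog '[[0,[0,0.01,0],0],[0,[0,0,0],0]]' 45;python3 st.py|cut -c1-150
python3 -m jog '[[0,[0,0.01,0],0],[0,[0,0,0],0]]' 45;python3 st.py|cut -c1-150
```

```text
clock: 19.8
eef_pos: [542.8, -256.5, 160.5]
eef_rot: [3.141, 0.0, 1.834]
wrist_force: [-0.6, -0.9, -0.4]
finger_gap: 15.8
finger_force: 45.0
tool-rel [ 67.41  -2.31 -31.06] tip depth 16.94 F [-0.73 -0.87  0.39] M [ 0.35 -0.1  -0.  ] t 19.8 gap 15.83 rot [3.141 0.    1.834]
clock: 20.0
eef_pos: [543.2, -256.4, 160.4]
eef_rot: [-3.141, 0.0, 1.834]
wrist_force: [-0.8, -1.2, 0.7]
finger_gap: 15.6
finger_force: 45.0
tool-rel [ 67.4   -1.96 -31.03] tip depth 16.97 F [-0.98 -1.05 -0.69] M [ 0.58 -0.14  0.02] t 20.0 gap 15.58 rot [-3.141  0.     1.834]
```

```bash
python3 -m jog '[[0,[0,0.01,0],0],[0,[0,0,0],0]]' 45;python3 st.py|cut -c1-150
```

```text
clock: 20.2
eef_pos: [543.4, -256.4, 160.4]
eef_rot: [-3.141, -0.0, 1.834]
wrist_force: [-4.7, -1.7, 0.4]
finger_gap: 16.2
finger_force: 45.0
tool-rel [ 67.38  -1.73 -31.02] tip depth 16.98 F [-0.39 -4.96 -0.36] M [ 1.25 -0.1   0.02] t 20.2 gap 16.19 rot [-3.141 -0.     1.834]
```

The push climbs from 1 N to 5 N within half a millimetre, so the burrs touch after 3 clicks. I'll withdraw, enter on the +x side and back off by two clicks.

```bash
python3 -m jog '[[0,[0,-0.05,0],0],[0,[0,-0.06,0],0],[0,[0,-0.06,0],0],[0,[0,0,-0.13],0],[0,[0,0,-0.13],0],[0,[0,0,0],0],[0,[0,0.17,0],0],[0,[0,0.172,0],0],[0,[0,0,0],0],[0,[0,0,0.13],0],[0,[0,0,0.13],0],[0,[0,0,0],0],[0,[0,0,0],0]]' 45;python3 st.py|cut -c1-150
python3 -m jog '[[0,[0,-0.04,0],0],[0,[0,-0.04,0],0],[0,[0,-0.04,0],0],[0,[0,0,0],0]]' 45;python3 st.py|cut -c1-150
python3 -m jog '[[0,[0,-0.04,0],0],[0,[0,-0.04,0],0],[0,[0,0,0],0]]' 45;python3 st.py|cut -c1-150
python3 -m jog '[[0,[0,-0.04,0],0],[0,[0,-0.03,0],0],[0,[0,-0.03,0],0],[0,[0,0,0],0],[0,[0,0,0],0]]' 45;python3 st.py|cut -c1-150
```

```text
clock: 21.5
eef_pos: [551.8, -254.1, 160.2]
eef_rot: [-3.141, -0.0, 1.834]
wrist_force: [0.3, 0.3, -1.1]
finger_gap: 15.6
finger_force: 45.0
tool-rel [ 67.45   6.99 -30.82] tip depth 17.18 F [0.24 0.33 1.06] M [-0.   -0.05 -0.03] t 21.5 gap 15.65 rot [-3.141 -0.     1.834]
clock: 21.9
eef_pos: [546.2, -255.7, 160.8]
eef_rot: [3.141, 0.0, 1.834]
wrist_force: [1.1, 0.4, 0.6]
finger_gap: 15.9
finger_force: 45.0
tool-rel [ 67.32   1.15 -31.36] tip depth 16.64 F [ 0.09  1.17 -0.58] M [-0.36 -0.13 -0.02] t 21.9 gap 15.86 rot [3.141 0.    1.834]
clock: 22.2
eef_pos: [541.9, -256.8, 160.4]
eef_rot: [-3.141, -0.0, 1.834]
wrist_force: [0.2, 0.2, -0.5]
finger_gap: 15.6
finger_force: 45.0
tool-rel [ 67.41  -3.26 -30.99] tip depth 17.01 F [0.13 0.2  0.54] M [ 0.01 -0.1   0.04] t 22.2 gap 15.61 rot [-3.141 -0.     1.834]
clock: 22.7
eef_pos: [537.4, -258.0, 160.4]
eef_rot: [-3.141, -0.0, 1.834]
wrist_force: [-0.4, -0.5, -0.1]
finger_gap: 15.5
finger_force: 45.0
tool-rel [ 67.4   -7.94 -31.05] tip depth 16.95 F [-0.39 -0.47  0.09] M [ 0.03 -0.08  0.  ] t 22.7 gap 15.48 rot [-3.141 -0.     1.834]
```

```bash
python3 -m jog '[[0,[0,0,-0.13],0],[0,[0,0,-0.13],0],[0,[0,0,0],0],[0,[0,0.15,0],0],[0,[0,0.15,0],0],[0,[0,0,0],0],[0,[0,0,0.13],0],[0,[0,0,0.13],0],[0,[0,0,0],0],[0,[0,0,0],0]]' 45;python3 st.py|cut -c1-150
python3 -m jog '[[0,[0,-0.04,0],0],[0,[0,-0.04,0],0],[0,[0,-0.04,0],0],[0,[0,0,0],0]]' 45;python3 st.py|cut -c1-150
python3 -m jog '[[0,[0,-0.04,0],0],[0,[0,-0.04,0],0],[0,[0,0,0],0]]' 45;python3 st.py|cut -c1-150
python3 -m jog '[[0,[0,-0.04,0],0],[0,[0,-0.03,0],0],[0,[0,-0.03,0],0],[0,[0,0,0],0],[0,[0,0,0],0]]' 45;python3 st.py|cut -c1-150
python3 -m jog '[[0,[0,0,-0.1],0],[0,[0,0,-0.15],0],[0,[0,0,-0.2],0],[0,[0,0,-0.15],0],[0,[0,0,0],0],[0,[0,0,0],0]]' 45;python3 st.py
python3 -c "
from h import *
cv2.imwrite('pics/w5.png',cv2.resize(camera('wrist')[80:260,140:380,::-1],(800,600),interpolation=cv2.INTER_CUBIC))"
```

```text
clock: 23.7
eef_pos: [551.8, -254.1, 160.2]
eef_rot: [-3.141, -0.0, 1.834]
wrist_force: [0.1, 0.1, -0.7]
finger_gap: 15.8
finger_force: 45.0
tool-rel [ 67.44   6.99 -30.77] tip depth 17.23 F [0.02 0.13 0.72] M [ 0.09 -0.04 -0.  ] t 23.7 gap 15.81 rot [-3.141 -0.     1.834]
clock: 24.1
eef_pos: [546.2, -255.6, 160.7]
eef_rot: [3.141, 0.0, 1.834]
wrist_force: [1.3, 0.3, -0.0]
finger_gap: 15.7
finger_force: 45.0
tool-rel [ 67.38   1.21 -31.33] tip depth 16.67 F [-0.04  1.36  0.04] M [-0.37 -0.09  0.03] t 24.1 gap 15.7 rot [3.141 0.    1.834]
clock: 24.4
eef_pos: [541.9, -256.8, 160.4]
eef_rot: [-3.141, -0.0, 1.834]
wrist_force: [0.0, -0.1, 0.1]
finger_gap: 15.7
finger_force: 45.0
tool-rel [ 67.39  -3.3  -31.01] tip depth 16.99 F [-0.09  0.01 -0.14] M [-0.05 -0.08 -0.05] t 24.4 gap 15.74 rot [-3.141 -0.     1.834]
clock: 24.9
eef_pos: [537.4, -258.0, 160.4]
eef_rot: [-3.141, -0.0, 1.834]
wrist_force: [-0.3, 0.6, -0.6]
finger_gap: 16.1
finger_force: 45.0
tool-rel [ 67.41  -7.94 -31.04] tip depth 16.96 F [ 0.62 -0.15  0.61] M [ 0.06 -0.03 -0.  ] t 24.9 gap 16.07 rot [-3.141 -0.     1.834]
clock: 25.5
eef_pos: [537.5, -257.9, 190.6]
eef_rot: [3.141, 0.0, 1.834]
wrist_force: [0.1, 1.1, -1.1]
finger_gap: 15.6
finger_force: 45.0
tool-rel [ 67.41  -7.8  -61.16] tip depth -13.16 F [1.04 0.35 1.14] M [ 0.02 -0.09  0.03] t 25.5 gap 15.61 rot [3.141 0.    1.834]
```

View pics/w5.png

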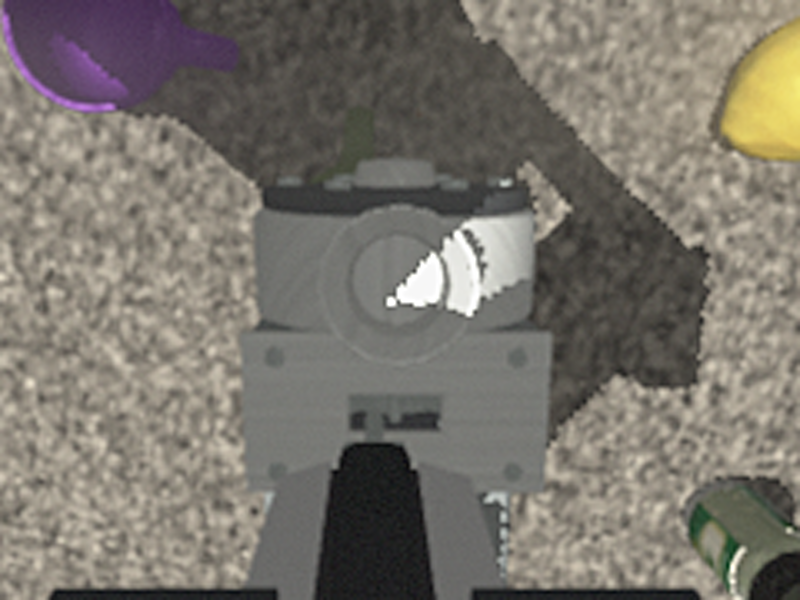

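The tooth stands upright in the middle of the slot, at (395,410) in the crop, so two clicks are done. I'll take the key back to the socket.

```bash
python3 -m jog '[[0,[-0.3,0.036,0],0],[0,[-0.4,0.036,0],0],[0,[-0.4,0.036,0],0],[0,[-0.248,0.036,0],0],[0,[0,0,0],0],[0,[0,0,0],0]]' 45;python3 st.py
python3 -m jog '[[0,[0,0,0.1],0],[0,[0,0,0.1],0],[0,[0,0,0.1],0],[0,[0,0,0.1],0],[0,[0,0,0],0],[0,[0,0,0],0]]' 45;python3 st.py|cut -c1-150
```

```text
clock: 26.15
eef_pos: [561.8, -320.7, 189.9]
eef_rot: [-3.141, -0.001, 1.834]
wrist_force: [0.2, 0.4, -0.4]
finger_gap: 16.2
finger_force: 45.0
tool-rel [  0.46  -0.73 -60.47] tip depth -12.47 F [0.28 0.32 0.37] M [ 0.07 -0.07 -0.01] t 26.15 gap 16.17 rot [-3.141e+00 -1.000e-03  1.834e+00]
clock: 26.75
eef_pos: [562.0, -321.1, 170.4]
eef_rot: [-3.142, -0.0, 1.834]
wrist_force: [-0.2, -0.2, -0.6]
finger_gap: 15.7
finger_force: 45.0
tool-rel [  0.06  -0.57 -41.05] tip depth 6.95 F [-0.09 -0.26  0.56] M [ 0.08 -0.03 -0.01] t 26.75 gap 15.71 rot [-3.142 -0.     1.834]
```

In freely. Continue down.

```bash
python3 -m jog '[[0,[0,0,0.15],0],[0,[0,0,0.2],0],[0,[0,0,0.2],0],[0,[0,0,0.15],0],[0,[0,0,0],0],[0,[0,0,0],0]]' 45;python3 st.py|cut -c1-150
python3 -m jog '[[0,[0,0,0.06],0],[0,[0,0,0.03],0],[0,[0,0,0.015],0],[0,[0,0,0],0],[0,[0,0,0],0]]' 45;python3 st.py|cut -c1-150
```

```text
clock: 27.35
eef_pos: [562.1, -321.2, 135.4]
eef_rot: [-3.142, -0.0, 1.834]
wrist_force: [0.0, 0.5, -0.4]
finger_gap: 15.7
finger_force: 45.0
tool-rel [-0.01 -0.55 -6.03] tip depth 41.97 F [0.46 0.16 0.4 ] M [ 0.09 -0.    0.01] t 27.35 gap 15.67 rot [-3.142 -0.     1.834]
clock: 27.85
eef_pos: [562.0, -321.2, 130.3]
eef_rot: [3.142, 0.0, 1.834]
wrist_force: [0.1, -0.3, 0.4]
finger_gap: 15.6
finger_force: 45.0
tool-rel [-0.02 -0.58 -0.89] tip depth 47.11 F [-0.29 -0.01 -0.38] M [ 0.09 -0.12  0.02] t 27.85 gap 15.59 rot [3.142 0.    1.834]
```

```bash
python3 -m jog '[[0,[0,0,0.018],0],[0,[0,0,0],0],[0,[0,0,0],0]]' 45;python3 st.py|cut -c1-150
python3 -m jog '[[0,[0,0,0.01],0],[0,[0,0,0],0],[0,[0,0,0],0]]' 45;python3 st.py|cut -c1-150
```

```text
clock: 28.15
eef_pos: [562.1, -321.2, 129.4]
eef_rot: [3.141, 0.0, 1.834]
wrist_force: [0.2, 0.4, -0.1]
finger_gap: 15.6
finger_force: 45.0
tool-rel [-0.04 -0.54  0.02] tip depth 48.02 F [0.37 0.3  0.13] M [ 0.02 -0.08 -0.03] t 28.15 gap 15.63 rot [3.141 0.    1.834]
clock: 28.45
eef_pos: [562.1, -321.2, 129.4]
eef_rot: [3.141, 0.0, 1.834]
wrist_force: [-2.4, 1.4, 6.0]
finger_gap: 15.8
finger_force: 45.0
tool-rel [-0.08 -0.53  0.04] tip depth 48.04 F [ 1.95 -2.01 -6.05] M [0.36 0.26 0.03] t 28.45 gap 15.8 rot [3.141 0.    1.834]
```

```bash
python3 -m jog '[[44,[0,0,0],0],[44,[0,0,0],0],[44,[0,0,0],0],[44,[0,0,0],0],[44,[0,0,-0.3],0],[44,[0,0,-0.6],0],[44,[0,0,-0.8],0],[44,[0,0,-0.8],0],[44,[0,0,-0.8],0],[44,[0,0,-0.8],0],[44,[0,0,0],0],[44,[0,0,0],0]]'
python3 - <<'E'
from h import *
s=read_state();M=pose("wrist",s);im=camera("wrist")[...,::-1]
a=cv2.resize(im[110:230,170:330],(400,300),interpolation=cv2.INTER_CUBIC)
b=cv2.resize(camera("side")[130:250,180:340,::-1],(400,300),interpolation=cv2.INTER_CUBIC)
cv2.imwrite("pics/end.png",np.hstack([a,b]))
Ms=pose("side");print("expect keytop side",(proj("side",[562,-321,204],Ms)-[180,130])*2.5+[400,0], "wrist",(proj("wrist",[562,-321,204],M)-[170,110])*2.5)
E
```

```text
clock: 29.65
eef_pos: [562.0, -321.1, 335.0]
eef_rot: [3.14, 0.001, 1.834]
wrist_force: [0.7, -0.5, -0.2]
finger_gap: 43.7
finger_force: 0.0
expect keytop side [515.52949235  25.39108389] wrist [202.12563315 180.2669059 ]
```

View pics/end.png

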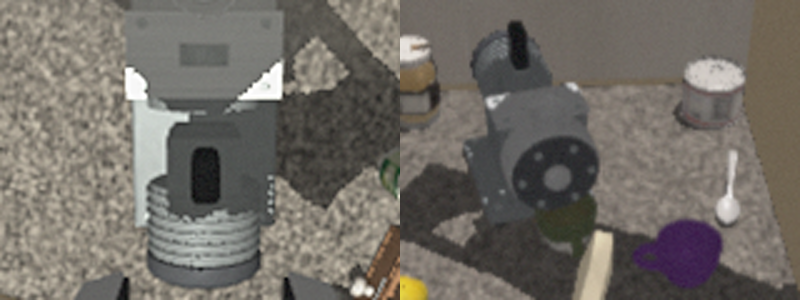

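The key stands upright in its socket, at wrist crop (205,176) and side crop (517,45). The green mug is still under the spout at (567,220), and the gripper is clear.

```bash
python3 -c "
from cell import *;print(sign_off())"
```

```text
the job is handed in; nothing more can be done
None
```

The job is handed in: the wheel was closed three clicks until the burrs touched (about 5 N at the blade), then backed off two clicks, the key is upright and home in its socket, and the mug was left standing under the spout, finished at about 30 s of the 72 s.

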